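# Seat the peg-doll family in the demo train by height

## Robot

A 6-joint arm with a two-finger parallel gripper is mounted at the origin on the work surface. World frame = base frame: x ahead of the robot, y to its left, z up, the work surface at z = 0. Lengths are in mm, angles in rad, forces in N, time in s.
With the tool pointing down it reaches from about 400 to 925 mm from the base axis. Payload 12.5 kg.
Tool frame: the origin (TCP) lies midway between the tips of the shut fingers; the grasp point (between the pads) lies 19 mm behind it (env.pinch_z is the z of the grasp point in the tool frame, in mm); z points along the fingers, y is the line along which they close (so a half turn about z gives the same grasp; the last joint's range is limited). The gripper opens to 95 mm and grips with 3 to 60 N. Pads are 20 mm wide; open, the fingers measure 119 mm over their backs; the gripper's body (75 mm by 180 mm) begins 59 mm behind the grasp point.
Start: joints at [-1.228, 0.491, 1.559, -0, 1.092, -0.106], TCP at [271.202, -563.113, 214.661] pointing down, gripper open.
Joint ranges: [-3.1, 3.1], [-0.84, 2.19], [0.05, 2.79], [-1.13, 4.28], [0.06, 2.93], [-2.69, 2.69]. Speed limits (rad/s): [2.22, 2.22, 2.79, 3.14, 3.14, 3.14].

## Interface

Orientations are given as [roll, pitch, yaw] about the fixed x, y, z axes, in that order (R = Rz(yaw) Ry(pitch) Rx(roll)).
In Python, from cell import env, eyes gives the robot as it stands.
- The arm moves only by the shell command python3 -m inch 'ROWS'. ROWS is JSON, a list of rows, each a list of 3 entries, a list of its own where there are three numbers: the shift along the tool's x, y, z in units of 60 mm (1.0 is 60 mm), then the turn about the tool's z in units of 5 degrees (1.0 is 5 degrees), then the closure, from -1 (fully open) to 1 (shut). In form: [[[tx, ty, tz], turn, claw], ...]. A call has exactly 10 rows; each row shifts and turns the commanded pose from where the row before left it, along the tool's axes as they then stand; what a row does not reach is not made up. A row lasts 1/8 s, in which the tool goes at most 62.5 mm and 10.7 degrees, less where a joint would pass 70% of its speed; a pose out of reach is approached as far as the arm can. A call is refused whole if a number of a shift passes 1 or a number of a turn 1, either way. A call with a gripper value outside its range is refused whole. The fingers move at their own pace and stop on an object; the grip force is fixed at half the most. Time passes only in rows, so rows that do not move let the fingers close, or fill a call up. It gives the time, the measured TCP pose, the force, the opening and the grip force at its end, in the units of the state.
- env.state(): the state, without advancing time (a new reading comes with each control period).
- eyes.read_camera(name): name is "scene" or "top"; returns a dict with "pixels" (480x640x3 uint8, red, green, blue), "fx", "fy", "cx", "cy" (pixels), "distortion" ([k1, k2, p1, p2, k3] as OpenCV has them; the pictures are not rectified), "extrinsics" (4x4, takes a point from world to camera coordinates). Camera axes: x right, y down, z forward; pixel columns grow to the right and rows downward; lengths in mm; the calibration is good to about 2 mm. A picture is of the moment at which its call begins. There is no depth.
- env.job_done(): hands the job in; it is judged then, once.
Trained networks look in a picture, given as the dict that the camera call returned (one of the last four; its "shot" number tells which), for a name from the list of things; names that differ only in an ending like _2 or _b are one class to them, and where a whole thing is asked for, a point or a joint stands for the part that bears it (a point fixed in the world has none). Each returns a list of dicts, best first, with "score" (0 to 1); they miss things now and then, are a little off and sometimes report something else, mostly with a low value. They report only what shows in the picture. A call takes as long as a camera call. They do not tell look-alikes from the thing itself.
- eyes.boxes_of(name, picture): "centre" ([row, column] in pixels, amid what is visible of it).
- eyes.cut_out(name, picture): "mask" (480x640 bool, what is visible of it) and "centre" ([row, column] in pixels, amid what is visible of it).
- eyes.spot_point(name, picture): "centre" ([row, column] in pixels: a listed point, or the origin of a listed thing).
The state is a dict: "t": time; "joints": joint angles; "qvel": joint speeds; "tau": joint torques, N m; "eef_pos": TCP position; "tcp_rot": TCP orientation; "ft_force": force on the tool from outside, world axes, zero at the start; "moment": the same for the moment, N m; "opening": opening from 0.0 (shut) to 1.0 (fully open); "grip_force": force on a finger pad.
Only numpy, scipy, OpenCV 4.12 (cv2) and the standard library are available. Lean on these libraries where they do the work, as an engineer would, in place of code of your own. Each camera call takes 0.05 s, during which the arm holds its last target. There are 200 camera calls.

## Task

Line the four wooden peg dolls up in the demo train by height: the tallest in the wagon right behind the engine, then the next tallest and so on down the train to the smallest in the last open wagon, one doll standing upright in the middle of each wagon. Set them down rather than dropping them, let go of them, and leave the pewter soldier standing where it is.

Things in the scene. Friction and masses are not known exactly. Their poses are not given: they have to be found in the camera images.
- doll_largest: Tallest of four turned wooden peg dolls (round dark body, pale ball head, alike but for size): 92 mm tall, straight round body 34 mm across up to 62 mm above its base, ball head 28 mm across; about 50 g. Starts loose and upright on the counter. Origin: centre of its underside, z up its axis.
- doll_second: Second tallest of four turned wooden peg dolls (round dark body, pale ball head, alike but for size): 78 mm tall, straight round body 30 mm across up to 51 mm above its base, ball head 25 mm across; about 34 g. Starts loose and upright on the counter. Origin: centre of its underside, z up its axis.
- doll_third: Third tallest of four turned wooden peg dolls (round dark body, pale ball head, alike but for size): 64 mm tall, straight round body 26 mm across up to 41 mm above its base, ball head 21 mm across; about 23 g. Starts loose and upright on the counter. Origin: centre of its underside, z up its axis.
- doll_smallest: Smallest of four turned wooden peg dolls (round dark body, pale ball head, alike but for size): 50 mm tall, straight round body 22 mm across up to 30 mm above its base, ball head 18 mm across; about 15 g. Starts loose and upright on the counter. Origin: centre of its underside, z up its axis.
- wagon_a: One of four identical low-sided toy wagons, fixed on the track in a straight row, 76 mm apart; letters are in no order. Bed inside 58 mm along the track, 54 mm across, sides 8 mm high, 4 mm thick. Origin: middle of the bed's top surface, where a doll's underside rests, 40 mm above the counter; y along the track, z up.
- wagon_b: One of four identical low-sided toy wagons, fixed on the track in a straight row, 76 mm apart; letters are in no order. Bed inside 58 mm along the track, 54 mm across, sides 8 mm high, 4 mm thick. Origin: middle of the bed's top surface, where a doll's underside rests, 40 mm above the counter; y along the track, z up.
- wagon_c: One of four identical low-sided toy wagons, fixed on the track in a straight row, 76 mm apart; letters are in no order. Bed inside 58 mm along the track, 54 mm across, sides 8 mm high, 4 mm thick. Origin: middle of the bed's top surface, where a doll's underside rests, 40 mm above the counter; y along the track, z up.
- wagon_d: One of four identical low-sided toy wagons, fixed on the track in a straight row, 76 mm apart; letters are in no order. Bed inside 58 mm along the track, 54 mm across, sides 8 mm high, 4 mm thick. Origin: middle of the bed's top surface, where a doll's underside rests, 40 mm above the counter; y along the track, z up.
- engine: Toy engine, fixed at either end of the wagon row: wooden shunter, 86 x 62 mm, tall middle cab with dark flat roof 87 mm above the counter, low bonnet fore and aft. Origin: its middle, 40 mm above the counter. First open wagon's middle 86 mm away, each next 76 mm further; at the row's other end a wagon of dark logs (80 mm high); a clamp (46 mm high) holds the track's +y end.
- soldier: Bystander: grey pewter toy soldier with a tall hat, 81 mm tall on a 32 mm square base, loose, 140 g, standing among the dolls; not to be moved. Origin: centre of its underside, z up. (A tin tractor, a tin bee and a small cone, all under 85 mm high, stand to the sides, clear of dolls and train.)
Mind the look-alikes: they are no part of the job. What is shaped like the doll_third but orange is not meant.

How it is judged (in metres and radians):
At the end, for the whole second after the job is handed in: Counting from the engine, the tallest, second, third and smallest doll stand in the first to fourth open wagon: base within 14 mm of the wagon's middle and on its bed, upright within 7 degrees, released, at rest; the soldier upright within 30 mm of its start (horizontal distance between doll_largest and engine between 0.066 and 0.106 m and (horizontal distance between doll_largest and wagon_a below 0.014 m or horizontal distance between doll_largest and wagon_b below 0.014 m or horizontal distance between doll_largest and wagon_c below 0.014 m or horizontal distance between doll_largest and wagon_d below 0.014 m) and height (world z) of doll_largest between 0.036 and 0.045 m and angle between each of doll_largest, doll_second, doll_third, doll_smallest's own z axis and vertical below 0.12 rad and linear speed of each of doll_largest, doll_second, doll_third, doll_smallest below 0.02 m/s and angular speed of each of doll_largest, doll_second, doll_third, doll_smallest below 0.2 rad/s and horizontal distance between doll_second and engine between 0.142 and 0.182 m and (horizontal distance between doll_second and wagon_a below 0.014 m or horizontal distance between doll_second and wagon_b below 0.014 m or horizontal distance between doll_second and wagon_c below 0.014 m or horizontal distance between doll_second and wagon_d below 0.014 m) and height (world z) of doll_second between 0.036 and 0.045 m and horizontal distance between doll_third and engine between 0.218 and 0.258 m and (horizontal distance between doll_third and wagon_a below 0.014 m or horizontal distance between doll_third and wagon_b below 0.014 m or horizontal distance between doll_third and wagon_c below 0.014 m or horizontal distance between doll_third and wagon_d below 0.014 m) and height (world z) of doll_third between 0.036 and 0.045 m and horizontal distance between doll_smallest and engine between 0.294 and 0.334 m and (horizontal distance between doll_smallest and wagon_a below 0.014 m or horizontal distance between doll_smallest and wagon_b below 0.014 m or horizontal distance between doll_smallest and wagon_c below 0.014 m or horizontal distance between doll_smallest and wagon_d below 0.014 m) and height (world z) of doll_smallest between 0.036 and 0.045 m and distance of soldier from where it was at the start of the episode below 0.03 m and angle between soldier's own z axis and vertical below 0.15 rad); the robot touches nothing.
It fails at once if the pewter soldier is shifted by more than 30 mm (distance of soldier from where it was at the start of the episode above 0.03 m).
It fails at once if a doll is dropped or thrown (out of the fingers it moves faster than 0.7 m/s, a free fall of about 25 mm) ((linear speed of doll_largest above 0.7 m/s and contact force between the fingers and doll_largest below 0.05 N) or (linear speed of doll_second above 0.7 m/s and contact force between the fingers and doll_second below 0.05 N) or (linear speed of doll_third above 0.7 m/s and contact force between the fingers and doll_third below 0.05 N) or (linear speed of doll_smallest above 0.7 m/s and contact force between the fingers and doll_smallest below 0.05 N)).
It also fails if it takes over 106 s, if anything falls off the work surface, if the arm or the gripper's body presses on something with over 40 N, if the wrist force passes 120 N, or if a joint passes its speed limit or range.

## Working session

There is one attempt and no reset: what is moved stays moved. The work goes in short steps, Python scripts to look and compute and a shell command to move; the robot and the scene stay as the last step left them, time stands still between calls to the robot, and variables do not carry over. Pictures are saved under pics/ and viewed, at most 14 in all, crops included, and the job is handed in when it is done.

```bash
ls; mkdir -p pics; cat > h.py <<'E'
import numpy as np,cv2
from cell import env,eyes
NAMES=["doll_largest","doll_second","doll_third","doll_smallest","soldier","engine","wagon_a"]
def ray(p,rc):
    K=np.array([[p["fx"],0,p["cx"]],[0,p["fy"],p["cy"]],[0,0,1.]])
    u=cv2.undistortPoints(np.array([[[rc[1],rc[0]]]],float),K,np.array(p["distortion"],float))[0,0]
    E=np.array(p["extrinsics"]);R,t=E[:3,:3],E[:3,3]
    return -R.T@t,R.T@np.array([u[0],u[1],1.])
def at(p,rc,z):
    o,d=ray(p,rc);return (o+d*(z-o[2])/d[2])[:2]
def proj(p,X):
    K=np.array([[p["fx"],0,p["cx"]],[0,p["fy"],p["cy"]],[0,0,1.]]);E=np.array(p["extrinsics"])
    return cv2.projectPoints(np.array(X,float).reshape(-1,3),cv2.Rodrigues(E[:3,:3])[0],E[:3,3],K,np.array(p["distortion"],float))[0][:,0]
def save(p,n): cv2.imwrite(f"pics/{n}.png",p["pixels"][:,:,::-1])
E
python3 - <<'E'
from h import *
for c in("top","scene"):
    p=eyes.read_camera(c);save(p,c+"0");print(c,ray(p,[240,320]))
    for n in NAMES:
        z=40 if n in("engine","wagon_a") else 0
        for d in eyes.spot_point(n,p):
            print(n,round(d["score"],2),np.round(d["centre"]),np.round(at(p,d["centre"],z)))
s=env.state();print(s,env.pinch_z)
E
```

```text
pics
top (array([ 320.73183125,   22.95873876, 1125.0667982 ]), array([ 0.18124223, -0.0187121 , -0.98328932]))
doll_largest 0.83 [274. 190.] [454. 259.]
doll_second 0.77 [272. 394.] [ 466. -147.]
doll_third 0.76 [255. 350.] [498. -58.]
doll_third 0.66 [261. 301.] [486.  38.]
doll_third 0.62 [326. 314.] [357.  10.]
doll_third 0.55 [286. 331.] [437. -21.]
doll_smallest 0.42 [292. 469.] [ 429. -299.]
soldier 0.57 [261. 261.] [484. 118.]
engine 0.72 [176. 240.] [646. 162.]
engine 0.42 [292. 471.] [ 424. -291.]
wagon_a 0.9 [187. 361.] [629. -77.]
wagon_a 0.82 [183. 286.] [634.  72.]
wagon_a 0.78 [190. 399.] [ 625. -152.]
wagon_a 0.71 [183. 322.] [635.  -1.]
scene (array([ 841.0789304 , -364.33267051,  749.51336755]), array([-0.39244708,  0.42661357, -0.81487871]))
doll_largest 0.95 [158. 390.] [454. 251.]
doll_second 0.81 [305. 232.] [ 460. -152.]
doll_third 0.95 [211. 258.] [359.   2.]
doll_third 0.92 [238. 321.] [479.  32.]
doll_third 0.68 [240. 279.] [430. -18.]
doll_third 0.55 [277. 292.] [495. -54.]
doll_smallest 0.68 [354. 138.] [ 418. -298.]
doll_smallest 0.47 [229. 453.] [631. 19
[... 261 characters left out ...]
 2.]
{'t': 0.8, 'joints': array([-1.22759928e+00,  4.90891567e-01,  1.55891305e+00, -5.99536785e-06,
        1.09168813e+00, -1.05601615e-01]), 'qvel': array([ 5.98147833e-05, -8.99233563e-04,  1.43480861e-03,  1.70397309e-03,
       -6.71667072e-06,  4.89921413e-04]), 'tau': array([ 2.82899382e-03, -6.12425780e+01, -2.58418357e+01,  6.93797646e-02,
        4.46659850e-02, -1.24537632e-05]), 'eef_pos': array([ 271.20011715, -563.10994949,  214.66168418]), 'tcp_rot': array([3.14149386e+00, 1.58222038e-05, 4.48801427e-01]), 'ft_force': array([-0.49960254, -0.85242944, -0.57668602]), 'moment': array([-0.04095328, -0.0153609 ,  0.02131803]), 'grip_force': 0.0, 'opening': 1.003073897139392} -18.8
```

View pics/top0.png

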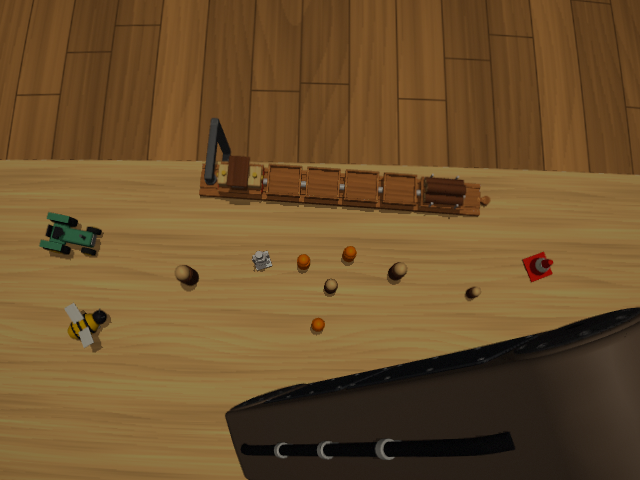

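View pics/scene0.png

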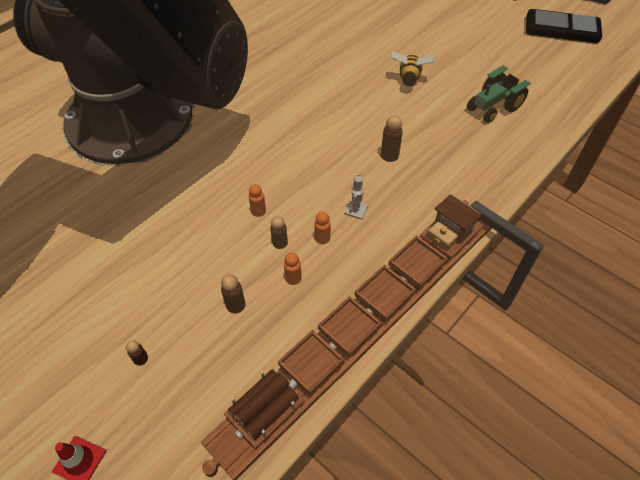

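The top and scene pictures agree. The engine is at the +y end (top ≈ [176,240]), followed by the wagons at columns 286, 322, 361 and 399 and then the logs. The dark dolls are at top [274,190], [272,394], [286,331] and [292,469]. The three orange ones are decoys. Next I'll refine the positions with silhouette fits.

```bash
cat >> h.py <<'E'
from scipy.optimize import minimize
D={"doll_largest":(92,34,62,28),"doll_second":(78,30,51,25),"doll_third":(64,26,41,21),"doll_smallest":(50,22,30,18)}
def sil(p,n,x,y,z0=0):
    H,d,h,b=D[n];a=np.linspace(0,2*np.pi,24,endpoint=False)
    cyl=[[x+d/2*np.cos(t),y+d/2*np.sin(t),z0+k] for t in a for k in(0,h)]
    sp=[[x+b/2*np.cos(t)*np.cos(e),y+b/2*np.cos(t)*np.sin(e),z0+H-b/2+b/2*np.sin(t)] for t in a for e in np.linspace(0,np.pi,12)]
    m=np.zeros((1920,2560),np.uint8)
    for q in(cyl,sp):
        cv2.fillConvexPoly(m,cv2.convexHull(((proj(p,q)+.5)*4).astype(np.int32)),1)
    return cv2.resize(m.astype(np.float32),(640,480),interpolation=cv2.INTER_AREA)
def fit(p,n,xy,z0=0,mask=None):
    best=mask
    if best is None:
        c=[d["mask"] for d in eyes.cut_out(n,p)]
        s0=sil(p,n,*xy,z0)
        c=[m for m in c if (m*s0).sum()>.3*s0.sum()]
        if not c:return None
        best=c[0]
    f=lambda v:-np.minimum(best,sil(p,n,*v,z0)).sum()/np.maximum(best,sil(p,n,*v,z0)).sum()
    r=minimize(f,xy,method="Nelder-Mead",options=dict(initial_simplex=[xy,[xy[0]+6,xy[1]],[xy[0],xy[1]+6]],xatol=.2,fatol=1e-3))
    return np.round(r.x,1),round(-r.fun,2)
E
python3 - <<'E'
from h import *
g={"doll_largest":[454,255],"doll_second":[463,-149],"doll_third":[434,-20],"doll_smallest":[423,-298]}
for c in("top","scene"):
    p=eyes.read_camera(c)
    for n in g: print(c,n,fit(p,n,g[n]))
    w=sorted([list(at(p,d["centre"],40)) for d in eyes.spot_point("wagon_a",p)][:4],key=lambda q:-q[1])
    e=list(at(p,eyes.spot_point("engine",p)[0]["centre"],40))
    P=np.array([e]+w);s=np.array([0,86,162,238,314.])
    m=P.mean(0);u=np.linalg.svd(P-m)[2][0];u*=-np.sign(u[1])
    P0=m-u*s.mean();print(c,"row",np.round(P0+np.outer(s,u),1).tolist(),"res",np.round(P-P0-np.outer(s,u),1).tolist())
    # wagon masks
    for d in eyes.cut_out("wagon_a",p)[:4]:
        q=np.argwhere(d["mask"]);print("mask",np.round(at(p,d["centre"],44),1),np.round(at(p,q.mean(0),44),1),len(q))
E
```

```text
top doll_largest (array([448.8, 256.6]), np.float64(0.91))
top doll_second (array([ 464.5, -148.6]), np.float64(0.91))
top doll_third None
top doll_smallest (array([ 427. , -300.3]), np.float64(0.88))Traceback (most recent call last):
  File "<stdin>", line 10, in <module>
ValueError: operands could not be broadcast together with shapes (4,2) (5,2)
```

```bash
python3 - <<'E'
from h import *
g={"doll_largest":[449,256],"doll_second":[464,-149],"doll_third":[434,-20],"doll_smallest":[425,-299]}
w0=np.array([[640,72],[634,0],[630,-77],[625,-152.]])
P=[];S=[]
for c in("scene","top"):
    p=eyes.read_camera(c)
    for n in g:
        if c=="scene" or n=="doll_third": print(c,n,fit(p,n,g[n]))
    for n,z in(("wagon_a",40),("engine",40)):
      for d in eyes.spot_point(n,p):
        q=at(p,d["centre"],z)
        k=np.linalg.norm(np.vstack([w0,[645,162]])-q,axis=1)
        if k.min()<20: P.append(q);S.append([86,162,238,314,0][k.argmin()])
    for d in eyes.cut_out("wagon_a",p):
        q=at(p,np.argwhere(d["mask"]).mean(0),44);k=np.linalg.norm(w0-q,axis=1)
        if k.min()<25: P.append(q);S.append([86,162,238,314][k.argmin()])
P=np.array(P);S=np.array(S,float)
f=lambda v:np.abs(P-(np.array(v[:2])+np.outer(S,[np.sin(v[2]),-np.cos(v[2])]))).sum()
r=minimize(f,[644,160,-.05],method="Nelder-Mead",options=dict(maxiter=4000))
L=lambda s:np.array(r.x[:2])+np.outer(s,[np.sin(r.x[2]),-np.cos(r.x[2])])
print(r.x,np.round(L([0,86,162,238,314]),1).tolist());print(np.round(np.c_[S,P-L(S)]).tolist())
E
```

```text
scene doll_largest (array([447.2, 257.3]), np.float64(0.95))
scene doll_second None
scene doll_third (array([433.5, -19. ]), np.float64(0.94))
scene doll_smallest (array([ 425.2, -300.5]), np.float64(0.94))
top doll_third (array([434.4, -19.6]), np.float64(0.94))
[ 6.43321928e+02  1.61336978e+02 -5.16192938e-02] [[643.3, 161.3], [638.9, 75.5], [635.0, -0.4], [631.0, -76.3], [627.1, -152.2]]
[[162.0, -4.0, 2.0], [238.0, 2.0, -1.0], [86.0, 7.0, -3.0], [314.0, 2.0, 1.0], [0.0, 0.0, 3.0], [162.0, 0.0, -3.0], [238.0, 0.0, -2.0], [86.0, 0.0, -3.0], [314.0, -0.0, -2.0], [314.0, -1.0, -6.0], [86.0, -7.0, 3.0], [238.0, 1.0, -0.0], [162.0, 4.0, 6.0], [0.0, -4.0, 3.0], [86.0, -1.0, 1.0], [238.0, -1.0, 0.0], [162.0, -1.0, -0.0], [314.0, -1.0, 1.0]]
```

```bash
python3 -m inch '[[[0,0,0],0.64,-0.2],[[0,0,0],0.75,-0.2],[[0,0,0],0.75,-0.2],[[0,0,0],0.75,-0.2],[[0,0,0],0.75,-0.2],[[0,0,0],0.75,-0.2],[[0,0,0],0.75,-0.2],[[0,0,0],0,-0.2],[[0,0,0],0,-0.2],[[0,0,0],0,-0.2]]'
```

```text
t: 3.05
eef_pos: [271.2, -563.1, 214.7]
tcp_rot: [3.141, -0.0, 0.001]
ft_force: [-0.2, 0.5, -0.1]
opening: 0.597
grip_force: 0.0
```

```bash
python3 -m inch '[[[0.43,-0.73,0],0,-0.2],[[0.43,-0.73,0],0,-0.2],[[0.43,-0.73,0],0,-0.2],[[0.43,-0.73,0],0,-0.2],[[0.43,-0.73,0],0,-0.2],[[0.43,-0.73,0],0,-0.2],[[0,0,0.6],0,-0.2],[[0,0,0.6],0,-0.2],[[0,0,0],0,-0.2],[[0,0,0],0,-0.2]]'
```

```text
t: 4.3
eef_pos: [426.3, -300.8, 143.8]
tcp_rot: [3.141, -0.001, 0.0]
ft_force: [0.2, -0.4, 0.0]
opening: 0.601
grip_force: 0.0
```

```bash
python3 -m inch '[[[0,0,0.6],0,-0.2],[[0,0,0.6],0,-0.2],[[0,0,0.5],0,-0.2],[[0,0,0.34],0,-0.2],[[0,0,0.2],0,-0.2],[[0,0,0],0,1],[[0,0,0],0,1],[[0,0,0],0,1],[[0,0,0],0,1],[[0,0,0],0,1]]'
```

```text
t: 5.55
eef_pos: [426.1, -300.4, 8.7]
tcp_rot: [3.141, -0.001, 0.0]
ft_force: [-0.2, 0.0, 6.1]
opening: 0.221
grip_force: 30.0
```

```bash
python3 -m inch '[[[0,0,-0.4],0,1],[[0,0,-0.6],0,1],[[0,0,-0.6],0,1],[[0,0,-0.6],0,1],[[0.56,-0.41,0],0,1],[[0.56,-0.41,0],0,1],[[0.56,-0.41,0],0,1],[[0.56,-0.41,0],0,1],[[0.56,-0.41,0],0,1],[[0.55,-0.41,0],0,1]]'; python3 - <<'E'
from h import *
for c in("scene","top"):
    p=eyes.read_camera(c);save(p,c+"1")
    g=env.state()["eef_pos"];print(g,fit(p,"doll_smallest",list(g[:2]),g[2]-8.7))
E
```

```text
t: 6.8
eef_pos: [627.8, -151.6, 140.1]
tcp_rot: [3.142, 0.0, 0.0]
ft_force: [-1.1, 0.3, 0.5]
opening: 0.221
grip_force: 30.0
[ 630.89918271 -148.98152039  140.0843144 ] None
[ 627.60480603 -151.30007045  139.6773765 ] None
```

View pics/scene1.png

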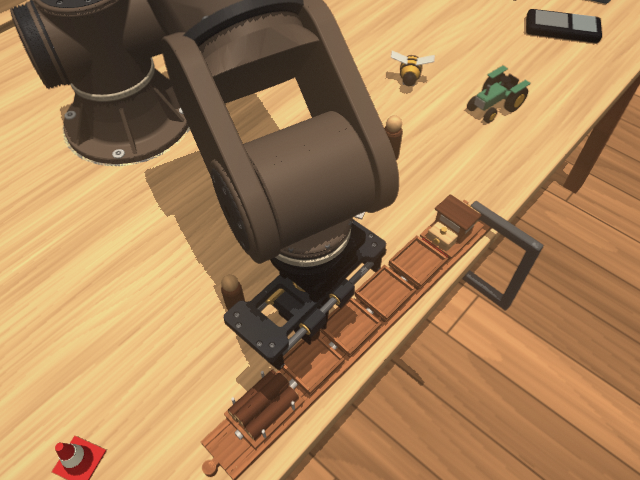

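The arm is over the last open wagon (scene ≈ [360,310]), and the gripper hides the doll. Lowering.

```bash
python3 -m inch '[[[0,0,0],0,1],[[0,0,0.4],0,1],[[0,0,0.4],0,1],[[0,0,0.4],0,1],[[0,0,0.2],0,1],[[0,0,0.08],0,1],[[0,0,0],0,1],[[0,0,0],0,1],[[0,0,0],0,1],[[0,0,0],0,1]]'
```

```text
t: 8.25
eef_pos: [627.0, -152.6, 51.8]
tcp_rot: [3.141, -0.0, 0.0]
ft_force: [-1.4, -0.6, -0.6]
opening: 0.22
grip_force: 30.0
```

```bash
python3 -m inch '[[[0,0,0.02],0,1],[[0,0,0.02],0,1],[[0,0,0.0],0,1],[[0,0,0],0,0.25],[[0,0,0],0,0.25],[[0,0,0],0,0.25],[[0,0,0],0,0.25],[[0,0,-0.1],0,0.25],[[0,0,-0.4],0,0.2],[[0,0,-0.6],0,0]]'
```

```text
t: 9.5
eef_pos: [626.5, -152.5, 115.3]
tcp_rot: [-3.141, 0.002, 0.0]
ft_force: [0.0, 0.1, 0.3]
opening: 0.456
grip_force: 0.0
```

```bash
python3 -m inch '[[[-0.3,-0.21,-0.2],0,-0.2],[[-0.5,-0.34,0],0,-0.2],[[-0.5,-0.34,0],0,-0.2],[[-0.5,-0.34,0],0,-0.2],[[-0.5,-0.34,0],0,-0.2],[[-0.5,-0.34,0],0,-0.2],[[-0.41,-0.31,0],0,-0.2],[[0,0,0.2],0,-0.2],[[0,0,0],0,-0.2],[[0,0,0],0,-0.2]]'; python3 - <<'E'
from h import *
for c in("scene","top"):
    p=eyes.read_camera(c);save(p,c+"2")
    print(c,fit(p,"doll_smallest",[627,-152.5],40))
print(env.state()["eef_pos"])
E
```

```text
t: 10.75
eef_pos: [435.1, -20.0, 115.0]
tcp_rot: [3.141, -0.0, -0.0]
ft_force: [1.1, -0.6, -0.1]
opening: 0.602
grip_force: 0.0
scene (array([ 626.2, -153.4]), np.float64(0.91))
top (array([ 628.5, -154.4]), np.float64(0.93))
[434.5674323  -19.74691841 115.02925358]
```

View pics/scene2.png

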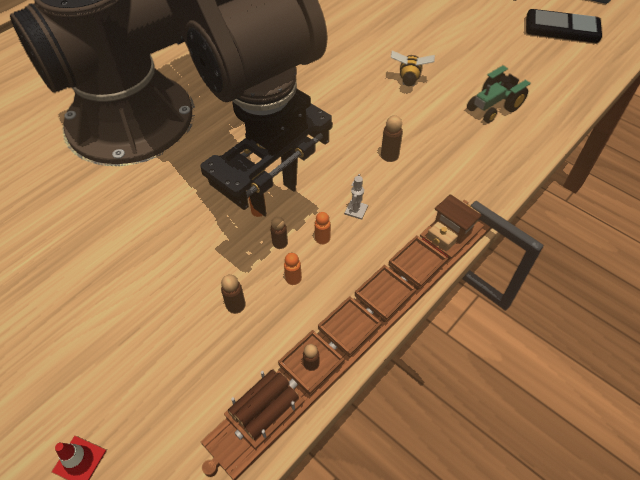

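View pics/top2.png

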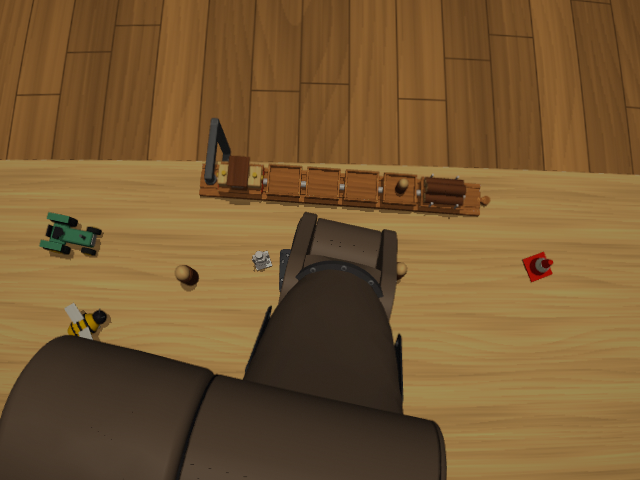

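The smallest doll stands upright in the middle of the last wagon (scene [355,311], top [185,402]). Next is the third.

```bash
python3 -m inch '[[[0,0,0.5],0,-0.2],[[0,0,0.5],0,-0.2],[[0,0,0.4],0,-0.2],[[0,0,0.2],0,-0.2],[[0,0,0.1],0,-0.2],[[0,0,0],0,1],[[0,0,0],0,1],[[0,0,0],0,1],[[0,0,0],0,1],[[0,0,0],0,1]]'
```

```text
t: 12.2
eef_pos: [434.5, -19.5, 13.4]
tcp_rot: [3.141, -0.001, 0.0]
ft_force: [-1.1, 0.5, 6.9]
opening: 0.268
grip_force: 30.0
```

```bash
python3 -m inch '[[[0,0,-0.4],0,1],[[0,0,-0.6],0,1],[[0,0,-0.6],0,1],[[0,0,-0.5],0,1],[[0.4,0.12,0],0,1],[[0.6,0.18,0],0,1],[[0.6,0.18,0],0,1],[[0.6,0.18,0],0,1],[[0.6,0.18,0],0,1],[[0.48,0.12,0],0,1]]' ; python3 -m inch '[[[0,0,0],0,1],[[0,0,0.4],0,1],[[0,0,0.4],0,1],[[0,0,0.3],0,1],[[0,0,0.2],0,1],[[0,0,0.08],0,1],[[0,0,0],0,1],[[0,0,0],0,1],[[0,0,0],0,1],[[0,0,0],0,1]]'
```

```text
t: 13.45
eef_pos: [632.1, -77.5, 138.7]
tcp_rot: [3.142, 0.0, 0.0]
ft_force: [-0.2, 0.2, -0.9]
opening: 0.267
grip_force: 30.0
t: 14.7
eef_pos: [631.2, -77.1, 56.5]
tcp_rot: [3.141, -0.0, 0.0]
ft_force: [-0.4, -0.6, -0.6]
opening: 0.27
grip_force: 30.0
```

```bash
python3 -m inch '[[[0,0,0.02],0,1],[[0,0,0.03],0,1],[[0,0,0.0],0,1],[[0,0,0],0,0.2],[[0,0,0],0,0.2],[[0,0,0],0,0.2],[[0,0,0],0,0.2],[[0,0,-0.1],0,0.2],[[0,0,-0.4],0,0.1],[[0,0,-0.6],0,0]]'
```

```text
t: 15.95
eef_pos: [630.7, -77.0, 119.6]
tcp_rot: [-3.141, 0.002, 0.0]
ft_force: [-0.4, 1.1, 0.5]
opening: 0.485
grip_force: 0.0
```

```bash
python3 -m inch '[[[-0.2,0.1,-0.2],0,-0.3],[[-0.5,0.22,0],0,-0.3],[[-0.5,0.22,0],0,-0.3],[[-0.5,0.22,0],0,-0.3],[[-0.5,0.22,0],0,-0.3],[[-0.4,0.15,0],0,-0.3],[[-0.18,0.06,0],0,-0.3],[[0,0,0],0,-0.3],[[0,0,0],0,-0.3],[[0,0,0],0,-0.3]]'; python3 - <<'E'
from h import *
for c in("scene","top"):
    p=eyes.read_camera(c);save(p,c+"3")
    print(c,fit(p,"doll_third",[631,-77],40),fit(p,"doll_second",[464,-149]))
print(env.state()["eef_pos"])
E
```

```text
t: 17.2
eef_pos: [464.8, -148.2, 131.1]
tcp_rot: [3.142, -0.0, 0.001]
ft_force: [0.6, 0.1, 0.9]
opening: 0.651
grip_force: 0.0
scene (array([629.8, -77.6]), np.float64(0.91)) (array([ 465. , -148.1]), np.float64(0.92))
top (array([631.6, -78.7]), np.float64(0.94)) None
[ 464.40402037 -148.37913714  131.17601254]
```

View pics/scene3.png

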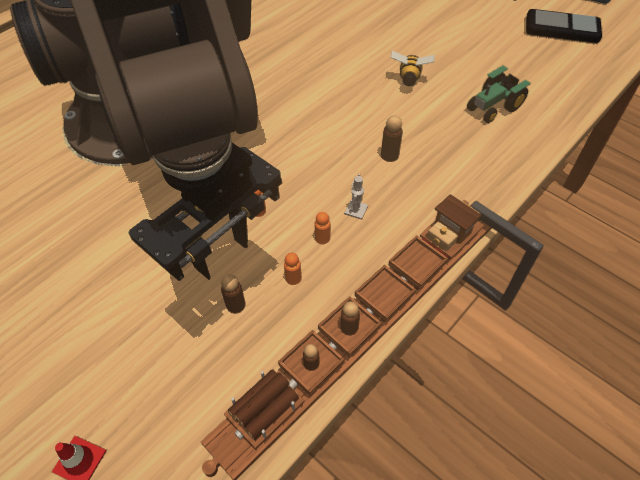

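The third doll stands centred in its wagon (scene [318,349]). The gripper is straight above the second doll ([294,233]). Down 112 mm, which is 1.87 units.

```bash
python3 -m inch '[[[0,0,0.5],0,-0.3],[[0,0,0.5],0,-0.3],[[0,0,0.5],0,-0.3],[[0,0,0.27],0,-0.3],[[0,0,0.1],0,-0.3],[[0,0,0],0,1],[[0,0,0],0,1],[[0,0,0],0,1],[[0,0,0],0,1],[[0,0,0],0,1]]'
```

```text
t: 18.75
eef_pos: [464.5, -148.6, 19.4]
tcp_rot: [3.141, -0.001, 0.0]
ft_force: [-0.7, -0.1, 6.5]
opening: 0.307
grip_force: 30.0
```

```bash
python3 -m inch '[[[0,0,-0.4],0,1],[[0,0,-0.6],0,1],[[0,0,-0.6],0,1],[[0,0,-0.6],0,1],[[0.3,-0.26,0],0,1],[[0.55,-0.48,0],0,1],[[0.55,-0.48,0],0,1],[[0.55,-0.48,0],0,1],[[0.55,-0.48,0],0,1],[[0.34,-0.28,0],0,1]]' ; python3 -m inch '[[[0,0,0],0,1],[[0,0,0.4],0,1],[[0,0,0.4],0,1],[[0,0,0.4],0,1],[[0,0,0.2],0,1],[[0,0,0.08],0,1],[[0,0,0],0,1],[[0,0,0],0,1],[[0,0,0],0,1],[[0,0,0],0,1]]'
```

```text
t: 20.0
eef_pos: [635.7, 0.7, 150.7]
tcp_rot: [-3.142, 0.0, 0.001]
ft_force: [0.3, -2.0, 0.2]
opening: 0.309
grip_force: 30.0
t: 21.25
eef_pos: [634.8, -0.8, 62.5]
tcp_rot: [3.141, -0.0, 0.0]
ft_force: [-0.3, -0.1, -0.7]
opening: 0.314
grip_force: 30.0
```

Target z is 59.4, so down 0.05.

```bash
python3 -m inch '[[[0,0,0.02],0,1],[[0,0,0.03],0,1],[[0,0,0.0],0,1],[[0,0,0],0,0.1],[[0,0,0],0,0.1],[[0,0,0],0,0.1],[[0,0,0],0,0.1],[[0,0,-0.1],0,0.1],[[0,0,-0.4],0,0.1],[[0,0,-0.6],0,0]]'
```

```text
t: 22.5
eef_pos: [634.3, -0.8, 125.6]
tcp_rot: [-3.141, 0.002, 0.0]
ft_force: [-0.2, 0.3, 0.6]
opening: 0.485
grip_force: 0.0
```

```bash
python3 -m inch '[[[0,0,-0.4],0,-0.3],[[-0.2,-0.3,0],0,-0.3],[[-0.45,-0.65,0],0,-0.3],[[-0.5,-0.7,0],0,-0.3],[[-0.5,-0.7,0],0,-0.3],[[-0.5,-0.7,0],0,-0.3],[[-0.5,-0.7,0],0,-0.3],[[-0.46,-0.55,0],0,-0.3],[[0,0,0],0,-0.3],[[0,0,0],0,-0.3]]'; python3 - <<'E'
from h import *
for c in("scene","top"):
    p=eyes.read_camera(c);save(p,c+"4")
    print(c,fit(p,"doll_second",[635,-1],40),fit(p,"doll_largest",[448,257]))
print(env.state()["eef_pos"])
E
```

```text
t: 23.75
eef_pos: [447.5, 257.1, 148.8]
tcp_rot: [3.141, 0.001, 0.001]
ft_force: [-0.3, 0.3, 0.6]
opening: 0.65
grip_force: 0.0
scene (array([635.,  -2.]), np.float64(0.93)) (array([447.6, 256.9]), np.float64(0.96))
top (array([ 6.36e+02, -5.00e-01]), np.float64(0.9)) None
[448.3623772  256.56386019 149.065673  ]
```

View pics/scene4.png

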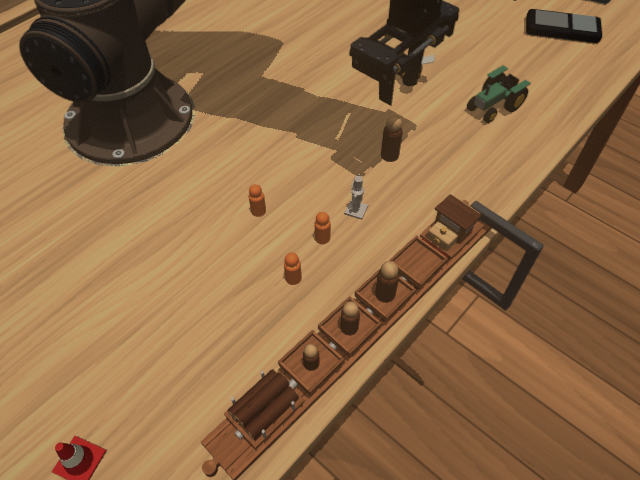

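The second doll is centred in its wagon (scene [283,387]), the soldier is untouched at [197,357], and the gripper is over the largest.

```bash
python3 -m inch '[[[0,0,0.5],0,-0.3],[[0,0,0.6],0,-0.3],[[0,0,0.5],0,-0.3],[[0,0,0.35],0,-0.3],[[0,0,0.1],0,-0.3],[[0,0,0],0,1],[[0,0,0],0,1],[[0,0,0],0,1],[[0,0,0],0,1],[[0,0,0],0,1]]'
```

```text
t: 25.3
eef_pos: [448.3, 257.2, 26.7]
tcp_rot: [-3.141, -0.001, 0.0]
ft_force: [-0.7, -0.6, 7.4]
opening: 0.349
grip_force: 30.0
```

```bash
python3 -m inch '[[[0,0,-0.4],0,1],[[0,0,-0.6],0,1],[[0,0,-0.6],0,1],[[0,0,-0.6],0,1],[[0.3,0.3,0],0,1],[[0.6,0.58,0],0,1],[[0.6,0.58,0],0,1],[[0.6,0.58,0],0,1],[[0.6,0.58,0],0,1],[[0.48,0.42,0],0,1]]' ; python3 -m inch '[[[0,0,0],0,1],[[0,0,0.4],0,1],[[0,0,0.4],0,1],[[0,0,0.4],0,1],[[0,0,0.2],0,1],[[0,0,0.08],0,1],[[0,0,0],0,1],[[0,0,0],0,1],[[0,0,0],0,1],[[0,0,0],0,1]]'
```

```text
t: 26.55
eef_pos: [639.9, 73.1, 158.1]
tcp_rot: [3.141, 0.0, -0.001]
ft_force: [-0.5, -0.1, -0.1]
opening: 0.352
grip_force: 30.0
t: 27.8
eef_pos: [638.9, 74.8, 69.7]
tcp_rot: [3.142, -0.0, 0.0]
ft_force: [0.3, -0.5, -0.4]
opening: 0.347
grip_force: 30.0
```

```bash
python3 -m inch '[[[0,0,0.02],0,1],[[0,0,0.03],0,1],[[0,0,0.0],0,1],[[0,0,0],0,0.05],[[0,0,0],0,0.05],[[0,0,0],0,0.05],[[0,0,0],0,0.05],[[0,0,-0.1],0,0.05],[[0,0,-0.4],0,0],[[0,0,-0.6],0,0]]'; python3 -m inch '[[[0,0,-0.6],0,0],[[0,0,-0.6],0,0],[[-0.5,-0.5,0],0,0],[[-0.6,-0.6,0],0,0],[[-0.6,-0.6,0],0,0],[[-0.6,-0.6,0],0,0],[[-0.6,-0.6,0],0,0],[[0,0,0],0,0],[[0,0,0],0,0],[[0,0,0],0,0]]'; python3 - <<'E'
from h import *
g={"doll_largest":[639,75],"doll_second":[635,-1],"doll_third":[631,-77],"doll_smallest":[627,-153]}
for c in("scene","top"):
    p=eyes.read_camera(c);save(p,c+"5")
    for n in g: print(c,n,fit(p,n,g[n],40))
    print([np.round(at(p,d["centre"],0)) for d in eyes.spot_point("soldier",p)])
E
```

```text
t: 29.05
eef_pos: [638.4, 74.7, 132.7]
tcp_rot: [3.141, 0.002, 0.0]
ft_force: [0.1, -0.7, -0.1]
opening: 0.498
grip_force: 0.0
t: 30.3
eef_pos: [465.6, 248.0, 204.5]
tcp_rot: [3.142, -0.0, -0.001]
ft_force: [-0.1, 0.2, 0.2]
opening: 0.501
grip_force: 0.0
scene doll_largest (array([638.3,  74.1]), np.float64(0.95))
scene doll_second (array([634.1,  -1.1]), np.float64(0.93))
scene doll_third (array([630.2, -77.1]), np.float64(0.93))
scene doll_smallest (array([ 626.8, -152.3]), np.float64(0.89))
[array([485., 118.]), array([630.,  97.])]
top doll_largest (array([638.9,  74.6]), np.float64(0.95))
top doll_second (array([635.6,  -1.6]), np.float64(0.94))
top doll_third (array([631.6, -78.3]), np.float64(0.92))
top doll_smallest (array([ 628.5, -154. ]), np.float64(0.92))
[array([489., 118.])]
```

View pics/scene5.png

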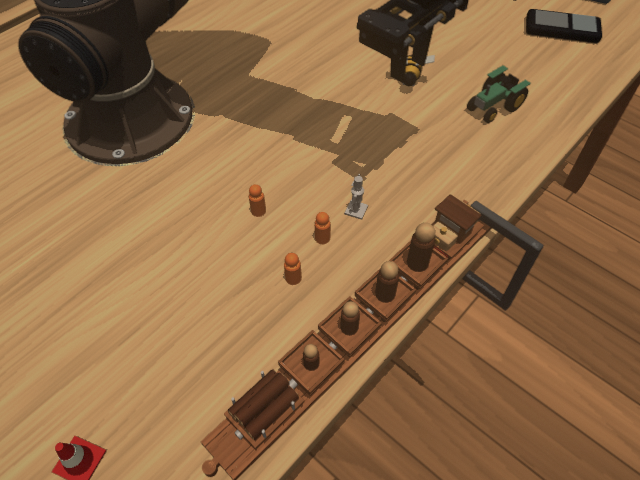

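View pics/top5.png

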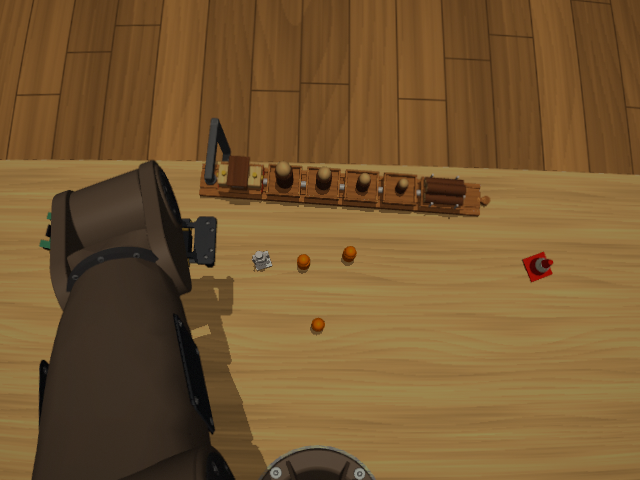

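All four dolls stand upright and centred, tallest to smallest from the engine (scene [245,422], [283,387], [318,349], [355,311]). The soldier hasn't moved and the gripper is clear.

```bash
python3 -c "
from cell import env;print(env.job_done())"
```

```text
the job is handed in; nothing more can be done
None
```

I handed the job in: the four dolls stand upright and released in the wagons, tallest behind the engine down to the smallest, each about 2 mm from its wagon's middle by my camera fits, and the soldier was not moved; the hand-in returned no verdict.

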